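# Zero the counter scale with the tuning tool

## Task

Zero the herb counter's scale: take the plastic tuning tool from its stand, put its blade in the slotted white trimmer screw and turn the screw clockwise until the red pointer lies on the green mark. Turn the screw only with the tool, never with the gripper; then put the tool back in its stand, standing upright with its flange on the stand's top. Leave the tub, the jar and the spoon where they are.

Things in the scene. Friction and masses are not known exactly. Their poses are not given: they have to be found in the camera images.
- scale: The fixed grey counter scale, 230 x 170 mm (its x by y), top face at 50 mm; origin at the centre of its underside on the table. A steel pan (top at 58 mm) covers the +x half; the trimmer lies in the -x half, its vertical axis 55 mm from the origin along the scale's -x.
- rotor (a joint): Angle of the trimmer screw in the scale (rad): 0 when the pointer looks along the scale's +x, growing anticlockwise seen from above. Stops at -0.9 and 1.6. Stays where it is left (friction about 0.06 N m). At the start the pointer stands 0.4 to 1.5 rad anticlockwise of the green mark.
- slot (a point): Centre of the slot's mouth, on the trimmer's axis, level with the top of the white screw head (44 mm across, top 64 mm above the table). Turns with the screw: x along the slot towards the pointer, z up. Slot 7 mm wide, 8 mm deep, open at both ends, with a flat black floor. A dark skirt 64 mm across lies round the head, 11 mm below its top.
- pointer (a point): End of the red pointer bar (11 x 5 mm) on the skirt, 30 mm from the trimmer's axis along the slot; turns with the screw, its x points radially outwards.
- bezel: Fixed black ring round the trimmer, outer diameter 84 mm, inner 68 mm, 4 mm high, on the scale's top face; origin on the trimmer's axis at the scale's top face. Its +x points from the axis to the middle of the green mark (12 mm long radially, 8 mm wide, 39 mm from the axis). The mark's direction differs from run to run.
- stand: Fixed blue tool stand, block 85 x 75 x 60 mm (x, y, z), origin at the centre of its underside on the table. A rectangular well 36 mm (x) by 18 mm (y), rim chamfered by 2 mm, goes straight down through its middle.
- tool: Plastic tuning tool, 130 mm long, about 70 g, upright in the stand's well, blade down (tip 10 mm above the table), axes parallel to the stand's at the start. Origin at the blade's tip, z up along the tool. Orange round flange, 46 mm across, z = 50 to 55 mm, rests on the stand's top; above it an orange flat handle 32 mm (x) by 18 mm (y) up to z = 130: grip it across its 18 mm.
- blade (a point): Middle of the tool's blade tip = the tool's origin, same axes. White flat blade 28 mm wide (x), 3.5 mm thick (y), 12 mm long, the last 3 mm thinned to 2.2 mm and 26 mm wide; above it a white round shaft 14 mm thick up to the flange. Blade and handle are flat the same way; half a turn makes no difference.
- tub: Bystander: herb tub with clear walls, white lid and black handle, 160 x 110 mm, 147 mm high with the handle; origin at the centre of its underside.
- jar: Bystander: amber jar, 70 mm diameter, 110 mm high; origin at the centre of its underside.
- spoon: Bystander: spoon lying flat, 180 mm long; origin under its middle.

How it is judged:
On the way, in this order (a step that is already met when the one before it is completed fails the run):
1. the tool's blade is at least 3.5 mm deep in the screw slot, within 8 mm of its middle (z of blade in the frame of slot below -0.0035 m and horizontal distance between blade and slot below 0.008 m and angle between tool's own z axis and vertical below 0.2 rad), for 0.1 s.
2. with the blade still in the slot, the red pointer comes onto the green mark (within 4 mm sideways) (all of step 1 and y of pointer in the frame of bezel between -0.004 and 0.004 m and x of pointer in the frame of bezel above 0.02 m), for 0.1 s.
At the end, for the whole second after the job is handed in: The pointer's end is within 4 mm sideways of the green mark's centre line, the screw at rest, and the tool is back at rest in the stand's well, upright within 0.1 rad, its tip within 4 mm of its height at the start (flange on the stand's top) and within 12 mm of the stand's centre sideways (y of pointer in the frame of bezel between -0.004 and 0.004 m and x of pointer in the frame of bezel above 0.02 m and z of blade in the frame of stand between 0.006 and 0.014 m and horizontal distance between blade and stand below 0.012 m and angle between tool's own z axis and vertical below 0.1 rad and linear speed of tool below 0.02 m/s and velocity of joint rotor between -0.05 and 0.05 rad/s); the robot touches nothing.
It fails at once if the gripper or arm touches the trimmer screw (contact force between any of the fingers, the arm and rotor above 0.5 N).
It fails at once if the tub, the jar or the spoon is moved by more than 20 mm (distance of any of tub, jar, spoon from where it was at the start of the episode above 0.02 m).
It also fails if it takes over 51 s, if anything falls off the work surface, if the arm or the gripper's body presses on something with over 40 N, if the wrist force passes 120 N, or if a joint passes its speed limit or range.

## Robot

A 6-joint arm with a two-finger parallel gripper is mounted at the origin on the work surface. World frame = base frame: x ahead of the robot, y to its left, z up, the work surface at z = 0. Lengths are in m, angles in rad, forces in N, time in s.
With the tool pointing down it reaches from about 0.275 to 0.975 m from the base axis. Payload 8.4 kg.
Tool frame: the origin (TCP) lies on the centre line of the jaws, within the pads' length; the fingertips stand r.tip_reach ahead of it and the grasp point (between the pads) lies 5 mm behind it (r.tip_reach is the distance from the TCP to the fingertips, in m); z points along the fingers, y is the line along which they close (so a half turn about z gives the same grasp; the last joint's range is limited). The gripper opens to 92 mm and grips with 3 to 60 N. Pads are 20 mm wide; open, the fingers measure 128 mm over their backs; the gripper's body (75 mm by 189 mm) begins 69 mm behind the grasp point.
Start: joints at [1.1, 0.353, 1.633, -0, 1.155, -0.002], TCP at [0.282, 0.558, 0.229] pointing down, gripper open.
Joint ranges: [-2.63, 2.63], [-0.92, 2.1], [0.06, 2.66], [-1.3, 4.44], [0, 2.69], [-3.02, 3.02]. Speed limits (rad/s): [2.22, 2.22, 2.79, 3.14, 3.14, 3.14].

## Interface

Orientations are given as a unit quaternion [x, y, z, w].
In Python, from plant import monitor, camera, camera_params, r gives the robot as it stands.
- The arm moves only by the tool arm_command, never from a script. Its argument "increments" is a list of rows, each a list of 6 numbers: the shift along the tool's x, y, z in cm, then the turn, a rotation vector about the tool's x, y, z in rad. In form: [[dx, dy, dz, ax, ay, az], ...]. A call has 1 to 8 rows; each row shifts and turns the commanded pose from where the row before left it, along the tool's axes as they then stand; what a row does not reach is not made up. A row lasts 1/12 s, in which the tool goes at most 41.7 mm and 7.16 degrees, less where a joint would pass 70% of its speed; a pose out of reach is approached as far as the arm can. A call is refused whole if a number of a shift passes 4.17 or a number of a turn 0.125, either way. A call with a gripper value outside its range is refused whole. "jaw" is the finger opening in cm, from 0 to 9.19, set as the call begins (left out, the last holds). The fingers move at their own pace and stop on an object; "newtons" is the grip in N (left out, the last holds). Time passes only in rows, so rows that do not move let the fingers close. It gives the time, the measured TCP pose, the force, the opening and the grip force at its end, in the units of the state.
- monitor.observe(): the state, without advancing time (a new reading comes with each control period).
- camera(name): name is "scene" or "top" or "wrist"; returns the picture (480x640x3 uint8, red, green, blue); there is no depth.
- camera_params(name): a dict with "fx", "fy", "cx", "cy" (pixels), "R" (3x3) and "t" (3): a world point X has camera coordinates R X + t. Camera axes: x right, y down, z forward; pixel columns grow to the right and rows downward; lengths in m; the calibration is good to about 2 mm. A picture is of the moment at which its call begins: read the wrist's pose just before it. camera_params takes no time and is no camera call; for the wrist camera it gives the pose at the moment of the call.
- r.job_done(): hands the job in; it is judged then, once.
The state is a dict: "time": time; "joint_pos": joint angles; "joint_vel": joint speeds; "joint_torque": joint torques, N m; "eef_pos": TCP position; "eef_rot": TCP orientation; "wrist_force": force on the tool from outside, world axes, zero at the start; "torque": the same for the moment, N m; "opening": opening from 0.0 (shut) to 1.0 (fully open); "gripper_force": force on a finger pad.
Only numpy, scipy, OpenCV 4.12 (cv2) and the standard library are available. Lean on these libraries where they do the work, as an engineer would, in place of code of your own. Each camera call takes 0.05 s, during which the arm holds its last target. There are 200 camera calls.

## Working session

There is one attempt and no reset: what is moved stays moved. The work goes in short steps, Python scripts to look and compute and a tool call to move; the robot and the scene stay as the last step left them, time stands still between calls to the robot, and variables do not carry over. Pictures are saved under pics/ and viewed, at most 10 in all, crops included, and the job is handed in when it is done.

Besides the shell and the picture viewer there is one more tool, called as a command line: name --pt "numbers of a row" for each row, then --argument value for the rest. arm_command: Moves the arm, as the interface text tells. Its arguments: {"type":"object","properties":{"increments":{"type":"array","items":{"type":"array","items":{"type":"number"}}},"jaw":{"type":"number"},"newtons":{"type":"number"}},"required":["increments"]}

```bash
mkdir -p pics; ls; python3 - <<'E'
from plant import monitor,camera,camera_params,r
import cv2,numpy as np
s=monitor.observe();print(s['time'],s['eef_pos'],s['eef_rot'],r.tip_reach)
for n in("scene","top"):
    cv2.imwrite(f"pics/{n}0.png",camera(n)[:,:,::-1]);p=camera_params(n);print(n,{k:np.round(v,4).tolist() for k,v in p.items()})
E
```

```text
pics
0.0 [0.2821578  0.55716584 0.22787406] [ 2.32251594e-01  9.72655513e-01 -6.49667798e-04 -1.64746773e-04] 0.014
scene {'fx': 439.6946, 'fy': 439.6946, 'cx': 328.2289, 'cy': 236.7337, 'R': [[0.5304, 0.8477, -0.0087], [0.6872, -0.436, -0.5811], [-0.4963, 0.3023, -0.8138]], 't': [-0.322, -0.3761, 1.4924]}
top {'fx': 537.7163, 'fy': 537.7163, 'cx': 327.1221, 'cy': 241.4534, 'R': [[-0.0161, -0.9997, -0.0179], [-0.9895, 0.0186, -0.1436], [0.1439, 0.0154, -0.9895]], 't': [0.0359, 0.632, 1.4335]}
```

View pics/top0.png

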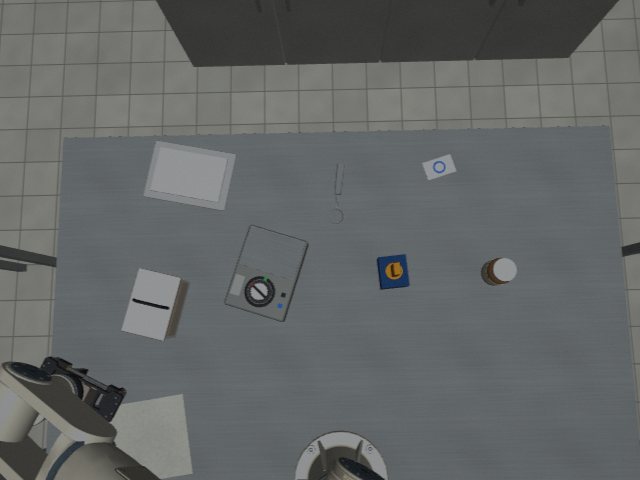

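View pics/scene0.png

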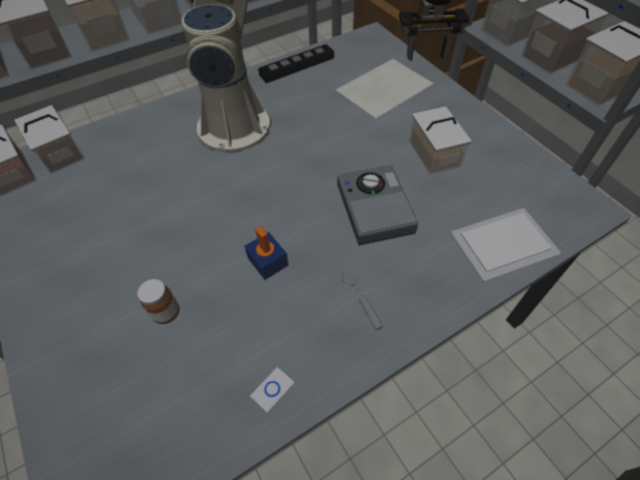

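The top view shows the stand at about (394,271), the trimmer at (260,291) and the tub at (152,304). I'll compute rough positions from these, then refine from the wrist camera.

```bash
cat > h.py <<'E'
import numpy as np,cv2
from plant import monitor,camera,camera_params,r
from scipy.spatial.transform import Rotation as Rn
def p2w(p,uv,z):
    uv=np.atleast_2d(uv).astype(float)
    d=np.c_[(uv[:,0]-p['cx'])/p['fx'],(uv[:,1]-p['cy'])/p['fy'],np.ones(len(uv))]@np.array(p['R'])
    c=-np.array(p['R']).T@p['t']
    return (c+d*((z-c[2])/d[:,2])[:,None])[:,:2]
def w2p(p,X):
    c=np.atleast_2d(X)@np.array(p['R']).T+p['t']
    return c[:,:2]/c[:,2:]*[p['fx'],p['fy']]+[p['cx'],p['cy']]
def state():
    s=monitor.observe();R=Rn.from_quat(s['eef_rot']);return s,np.array(s['eef_pos']),R
def go(target,yaw=None,drop=0):
    """print shift in tool axes (cm) to target & yaw of tool y axis error"""
    s,p,R=state()
    print('t',round(s['time'],2),'pos',p.round(4),'d cm',(R.inv().apply(np.array(target)-p)*100).round(2))
    y=R.apply([0,1,0]);a=np.arctan2(y[1],y[0]);z=R.apply([0,0,1]);print('tool y yaw',a.round(4),'z',z.round(4))
    if yaw is not None:
        d=(yaw-a+np.pi/2)%np.pi-np.pi/2;print('turn about tool z',(-d).round(4))
E
python3 - <<'E'
from h import *
t=camera_params('top');sc=camera_params('scene')
print('stand',p2w(t,[[394,271]],.1), p2w(sc,[[265,248]],.065))
print('corners',p2w(t,[[377,257],[407,254],[410,287],[380,289]],.06))
print('trim',p2w(t,[[260,291]],.064),p2w(sc,[[371,181]],.064))
print('scale corners',p2w(t,[[252,225],[308,241],[284,321],[225,303]],.05))
print('tub',p2w(t,[[152,304]],.1),'jar',p2w(t,[[504,270]],.11))
w=camera_params('wrist');s,p,R=state()
Rw=np.array(w['R']);c=-Rw.T@w['t'];print('cam in tool',R.inv().apply(c-p).round(4),'axes in tool',(R.inv().as_matrix()@Rw.T).round(3).tolist(),w['fx'],w['cx'],w['cy'])
go([.4,-.1,.3],0)
print(s['joint_pos'])
E
```

```text
stand [[ 0.54303364 -0.15007414]] [[ 0.54734916 -0.15233148]]
corners [[ 0.58535214 -0.10973543]
 [ 0.59204689 -0.1910924 ]
 [ 0.50273632 -0.19578533]
 [ 0.49876112 -0.11523223]]
trim [[0.49870499 0.20718795]] [[0.50299787 0.20962626]]
scale corners [[0.68170963 0.23165575]
 [0.63413165 0.07733022]
 [0.41788744 0.14432724]
 [0.46868537 0.30410603]]
tub [[0.46760461 0.48570936]] jar [[ 0.53970193 -0.43394687]]
cam in tool [ 0.0744  0.0006 -0.1564] axes in tool [[0.001, -0.964, -0.264], [1.0, 0.001, -0.0], [0.001, -0.264, 0.964]] 390.181043351824 319.48364617546844 235.90423701677312
t 0.1 pos [0.2822 0.5572 0.228 ] d cm [-40.2  -53.31  -7.14]
tool y yaw 1.102 z [-6.0e-04 -1.1e-03 -1.0e+00]
turn about tool z 1.102
[ 1.09959120e+00  3.53567975e-01  1.63402449e+00 -6.10664244e-06
  1.15522453e+00 -2.38215888e-03]
```

arm_command --pt "-2.8 -1.9 -0.4 0 0 0" --pt "-2.8 -1.9 -0.4 0 0 0" --pt "-2.8 -1.9 -0.4 0 0 0" --pt "-2.8 -1.9 -0.4 0 0 0" --pt "-2.8 -1.9 -0.4 0 0 0" --pt "-2.8 -1.9 -0.4 0 0 0" --pt "-2.8 -1.9 -0.4 0 0 0" --pt "-2.8 -1.9 -0.4 0 0 0" --jaw 5.5

```text
time: 0.77
eef_pos: [0.4139, 0.3191, 0.2606]
eef_rot: [0.232, 0.973, -0.0, -0.0]
wrist_force: [1.1, -0.2, 0.3]
opening: 0.598
gripper_force: 0.0
```

arm_command --pt "-2.8 -1.9 -0.5 0 0 0" --pt "-2.8 -1.9 -0.5 0 0 0" --pt "-2.8 -1.9 -0.4 0 0 0" --pt "-2.4 -1.6 -0.4 0 0 0" --pt "0 0 0 0 0 -0.11" --pt "0 0 0 0 0 -0.11" --pt "0 0 0 0 0 -0.11" --pt "0 0 0 0 0 -0.11"

```text
time: 1.43
eef_pos: [0.4768, 0.2064, 0.2783]
eef_rot: [0.012, 1.0, -0.0, -0.0]
wrist_force: [0.4, 0.5, -0.0]
opening: 0.595
gripper_force: 0.0
```

arm_command --pt "0 0 0 0 0 -0.09" --pt "0 0 0 0 0 0" --pt "0 0 0 0 0 0"

```text
time: 1.68
eef_pos: [0.4768, 0.2068, 0.2784]
eef_rot: [-0.029, 1.0, -0.0, -0.0]
wrist_force: [-0.7, 1.4, -0.4]
opening: 0.595
gripper_force: 0.0
```

```bash
python3 - <<'E'
from h import *
import json
w=camera_params('wrist');cv2.imwrite("pics/w1.png",camera('wrist')[:,:,::-1])
json.dump({k:np.array(v).tolist() for k,v in w.items()},open('w1.json','w'))
go([.5,.207,.28],1.63)
E
```

```text
t 1.73 pos [0.4768 0.2068 0.2784] d cm [-2.32 -0.12 -0.16]
tool y yaw 1.6287 z [-4.e-04 -1.e-04 -1.e+00]
turn about tool z -0.0013
```

View pics/w1.png

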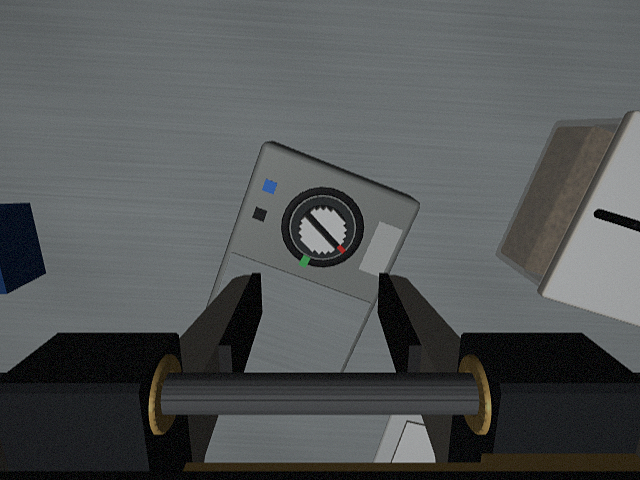

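The wrist view shows the trimmer at about (322,228), the red pointer at (342,249) and the green mark at (304,261). The slot runs through the centre towards the pointer. Next I'll measure these precisely.

```bash
cat >> h.py <<'E'
def trim(im,w,c0=None,box=60):
    """im RGB; measure trimmer: axis from white head+red/green; angles"""
    I=im.astype(int);R_,G,B=I[...,0],I[...,1],I[...,2]
    c0=c0 if c0 is not None else w2p(w,[[.5,.207,.064]])[0]
    yy,xx=np.mgrid[:480,:640];near=np.hypot(xx-c0[0],yy-c0[1])<box
    red=near&(R_>110)&(R_>2*G)&(R_>2*B); gr=near&(G>80)&(G>1.7*R_)&(G>1.4*B)
    wh=near&(np.hypot(xx-c0[0],yy-c0[1])<box*.6)&(I.min(2)>150)
    f=lambda m:np.array([xx[m].mean(),yy[m].mean()])
    hull=cv2.convexHull(np.argwhere(wh)[:,::-1].astype(np.float32));e=cv2.fitEllipse(hull)
    ax=p2w(w,[e[0]],.064)[0]; rp=p2w(w,[f(red)],.056)[0]; gp=p2w(w,[f(gr)],.054)[0]
    # slot: dark pixels inside the head
    ins=np.hypot(xx-e[0][0],yy-e[0][1])<min(e[1])*.42
    d=np.argwhere(ins&(I.max(2)<110))[:,::-1]
    W=p2w(w,d,.064);m=W.mean(0);v=np.linalg.svd(W-m)[2][0] if len(W)<20000 else None
    an=lambda q:np.arctan2(q[1],q[0])
    print('axis',ax.round(4),'slot mid',m.round(4),'slot yaw',an(v).round(4),'ptr yaw',an(rp-ax).round(4),np.hypot(*(rp-ax)).round(4),'green yaw',an(gp-ax).round(4),np.hypot(*(gp-ax)).round(4),'n',red.sum(),gr.sum(),e[1])
    return ax,an(v),an(rp-ax),an(gp-ax)
E
python3 - <<'E'
from h import *
import json
w=json.load(open('w1.json'));im=cv2.imread('pics/w1.png')[:,:,::-1]
trim(im,w,[322,228],45)
t=camera_params('top');trim(camera('top'),t,[260,291],20)
E
```

```text
axis [0.4979 0.211 ] slot mid [0.4981 0.2106] slot yaw 0.7851 ptr yaw 0.7805 0.0288 green yaw -0.4251 0.0396 n 42 84 (44.8259391784668, 46.45145034790039)Traceback (most recent call last):
  File "<stdin>", line 5, in <module>
  File "h.py", line 29, in trim
    hull=cv2.convexHull(np.argwhere(wh)[:,::-1].astype(np.float32));e=cv2.fitEllipse(hull)
                                                                      ~~~~~~~~~~~~~~^^^^^^
cv2.error: OpenCV(4.12.0) /io/opencv/modules/imgproc/src/shapedescr.cpp:356: error: (-215:Assertion failed) n >= 0 && (depth == CV_32F || depth == CV_32S) in function 'fitEllipseNoDirect'
```

arm_command --pt "-0.3 -4 0 0 0 0" --pt "-0.3 -4 0 0 0 0" --pt "-0.3 -4 0 0 0 0" --pt "-0.3 -4 0 0 0 0" --pt "-0.3 -4 0 0 0 0" --pt "-0.3 -4 0 0 0 0" --pt "-0.3 -4 0 0 0 0" --pt "-0.2 -4 0 0 0 0"

```text
time: 2.45
eef_pos: [0.5194, -0.1131, 0.2787]
eef_rot: [-0.029, 1.0, -0.0, 0.0]
wrist_force: [0.9, 0.1, 0.3]
opening: 0.596
gripper_force: 0.0
```

arm_command --pt "0 -4 0 0 0 0" --pt "0 0 0 0 0 0" --pt "0 0 0 0 0 0" --pt "0 0 0 0 0 0"

```text
time: 2.78
eef_pos: [0.5216, -0.1509, 0.2783]
eef_rot: [-0.029, 1.0, 0.0, -0.0]
wrist_force: [-0.2, 0.2, -0.9]
opening: 0.598
gripper_force: 0.0
```

```bash
python3 - <<'E'
from h import *
import json
w=camera_params('wrist');im=camera('wrist');cv2.imwrite("pics/w2.png",im[:,:,::-1])
json.dump({k:np.array(v).tolist() for k,v in w.items()},open('w2.json','w'))
go([.545,-.151,.28],1.63)
hsv=cv2.cvtColor(im,cv2.COLOR_RGB2HSV)
o=cv2.inRange(hsv,(5,150,80),(25,255,255))
c0=w2p(w,[[.545,-.151,.1]])[0];print(c0)
c=im[max(0,int(c0[1])-120):int(c0[1])+120,int(c0[0])-150:int(c0[0])+150]
cv2.imwrite('pics/w2c.png',cv2.resize(c,None,fx=2.5,fy=2.5,interpolation=cv2.INTER_CUBIC)[:,:,::-1])
E
```

```text
t 2.83 pos [ 0.5217 -0.1503  0.2784] d cm [-2.32 -0.21 -0.16]
tool y yaw 1.6313 z [-4.e-04  5.e-04 -1.e+00]
turn about tool z 0.0013
[317.21314146 242.25180021]
```

View pics/w2c.png

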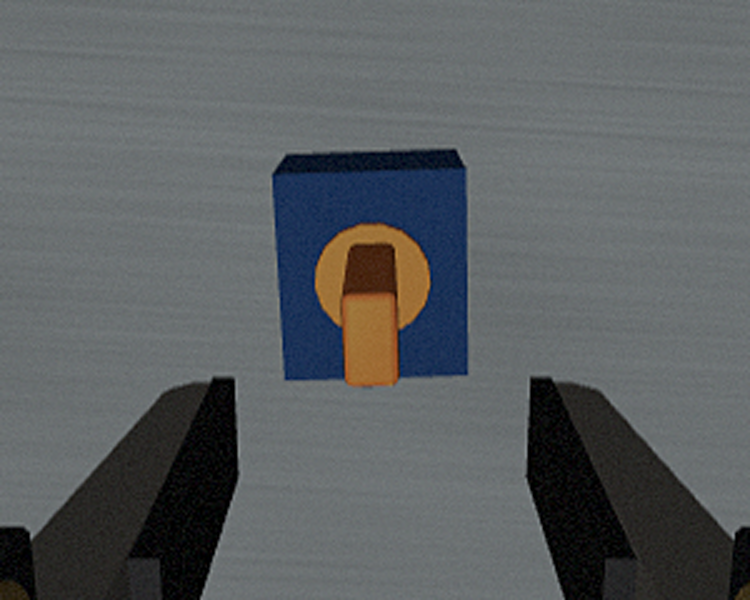

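The crop shows the stand's top corners at (273,174), (466,168), (467,375) and (286,380). The flange centre is at (372,279). The handle top is about (341–399, 292–387), with its long side along the gripper's x.

```bash
python3 - <<'E'
from h import *
import json
w=json.load(open('w2.json'))
f=lambda a:np.array(a)/2.5+[167,122]
S=p2w(w,f([[273,174],[466,168],[467,375],[286,380]]),.06);H=p2w(w,f([[341,292],[399,294],[398,385],[345,387]]),.14)
for Q in(S,H):
    a=[np.arctan2(*(Q[i]-Q[j])[::-1]) for i,j in((0,3),(1,2))]+[np.arctan2(*(Q[i]-Q[j])[::-1])-np.pi/2 for i,j in((0,1),(3,2))]
    print('c',Q.mean(0).round(4),'yaw',np.round(a,3),'len',[np.linalg.norm(Q[i]-Q[(i+1)%4]).round(4) for i in range(4)])
print('flange',p2w(w,f([[372,279]]),.065))
im=cv2.imread('pics/w2.png');hsv=cv2.cvtColor(im,cv2.COLOR_BGR2HSV)
o=cv2.inRange(hsv,(3,120,110),(30,255,255));b=cv2.inRange(hsv,(100,150,70),(130,255,255))
for m in(b,):
    c=max(cv2.findContours(m,0,2)[0],key=cv2.contourArea);q=cv2.boxPoints(cv2.minAreaRect(c));print('blue rect',p2w(w,q,.06).round(4).tolist(),p2w(w,q,.06).mean(0))
E
```

```text
c [ 0.547  -0.1521] yaw [-3.048 -3.054 -3.05  -3.052] len [np.float64(0.0745), np.float64(0.0849), np.float64(0.074), np.float64(0.0848)]
c [ 0.5465 -0.1522] yaw [-3.052 -3.087 -3.117 -3.041] len [np.float64(0.0182), np.float64(0.0305), np.float64(0.0171), np.float64(0.0318)]
flange [[ 0.54643198 -0.1524954 ]]
blue rect [[0.5079, -0.1935], [0.5012, -0.1198], [0.5851, -0.1102], [0.5923, -0.1883]] [ 0.54662919 -0.15295296]
```

arm_command --pt "0 0 0 0 0 -0.03" --pt "-2.47 -0.42 2 0 0 0" --pt "0 0 3.5 0 0 0" --pt "0 0 3.5 0 0 0" --pt "0 0 3.5 0 0 0" --pt "0 0 3 0 0 0" --pt "0 0 2.4 0 0 0" --pt "0 0 0 0 0 0" --jaw 5.5

```text
time: 3.5
eef_pos: [0.5439, -0.1504, 0.0953]
eef_rot: [-0.046, 0.999, 0.001, -0.004]
wrist_force: [-1.5, 0.4, -0.4]
opening: 0.598
gripper_force: 0.0
```

arm_command --pt "0 0 0 0 0 0" --pt "0 0 0 0 0 0"

```text
time: 3.67
eef_pos: [0.5479, -0.1523, 0.1011]
eef_rot: [-0.046, 0.999, -0.0, 0.001]
wrist_force: [0.8, 0.1, 1.4]
opening: 0.6
gripper_force: 0.0
```

```bash
python3 - <<'E'
from h import *
go([.5467,-.1523,.099],1.661)
E
```

```text
t 3.67 pos [ 0.5479 -0.1523  0.1011] d cm [0.12 0.02 0.21]
tool y yaw 1.6631 z [ 1.6e-03 -4.0e-04 -1.0e+00]
turn about tool z 0.0021
```

arm_command --pt "0 0 0 0 0 0" --pt "0 0 0 0 0 0" --pt "0 0 0 0 0 0" --pt "0 0 0 0 0 0" --pt "0 0 0 0 0 0" --pt "0 0 0 0 0 0" --pt "0 0 0 0 0 0" --pt "0 0 0 0 0 0" --jaw 0 --newtons 40

```text
time: 4.33
eef_pos: [0.547, -0.1531, 0.0999]
eef_rot: [-0.046, 0.999, -0.0, 0.0]
wrist_force: [-0.8, -0.2, 4.6]
opening: 0.192
gripper_force: 40.0
```

```bash
python3 - <<'E'
from h import *
s,p,R=state();print(s['opening']*9.19,s['gripper_force'],s['wrist_force'])
go([.5467,-.1523,.099],1.661)
E
```

```text
1.7648152910083519 40.00100612640381 [-0.82521276 -0.18029654  4.64289805]
t 4.33 pos [ 0.547  -0.1531  0.0999] d cm [0.02 0.08 0.09]
tool y yaw 1.6619 z [ 2.e-04 -1.e-04 -1.e+00]
turn about tool z 0.0009
```

arm_command --pt "0 0 -1.5 0 0 0" --pt "0 0 -2.5 0 0 0" --pt "0 0 -2.5 0 0 0" --pt "0 0 -2.5 0 0 0" --pt "0 0 -2 0 0 0" --pt "0.1 2 -1 0 0 0" --pt "0.2 3 0 0 0 0" --pt "0.2 4 0 0 0 0"

```text
time: 5.0
eef_pos: [0.5342, -0.0645, 0.2204]
eef_rot: [-0.044, 0.999, -0.0, 0.001]
wrist_force: [0.0, 0.6, -0.9]
opening: 0.194
gripper_force: 40.0
```

arm_command --pt "0.15 4 0 0 0 0" --pt "0.15 4 0 0 0 0" --pt "0.15 4 0 0 0 0" --pt "0.15 4 0 0 0 0" --pt "0.15 4 0 0 0 0" --pt "0.15 4 0 0 0 0" --pt "0.15 2.5 0 0 0 0" --pt "0.1 1.2 0 0 0 0"

```text
time: 5.67
eef_pos: [0.4963, 0.214, 0.2194]
eef_rot: [-0.047, 0.999, 0.0, -0.0]
wrist_force: [-0.7, 0.6, -0.1]
opening: 0.19
gripper_force: 40.0
```

arm_command --pt "0 0 0 0 0 -0.1" --pt "0 0 0 0 0 -0.1" --pt "0 0 0 0 0 -0.1" --pt "0 0 0 0 0 -0.1" --pt "0 0 0 0 0 -0.1" --pt "0 0 0 0 0 -0.1" --pt "0 0 0 0 0 -0.09" --pt "0 0 0 0 0 0"

```text
time: 6.33
eef_pos: [0.497, 0.2102, 0.2193]
eef_rot: [-0.382, 0.924, -0.0, -0.0]
wrist_force: [0.4, 0.2, 0.1]
opening: 0.193
gripper_force: 40.0
```

arm_command --pt "0 0 0 0 0 0" --pt "0 0 0 0 0 0"

```text
time: 6.5
eef_pos: [0.497, 0.2106, 0.2195]
eef_rot: [-0.379, 0.925, -0.0, -0.0]
wrist_force: [0.8, 1.1, 0.0]
opening: 0.194
gripper_force: 40.0
```

```bash
python3 - <<'E'
from h import *
import json
go([.498,.2108,.17],2.354)
w=camera_params('wrist');im=camera('wrist');cv2.imwrite("pics/w3.png",im[:,:,::-1])
json.dump({k:np.array(v).tolist() for k,v in w.items()},open('w3.json','w'))
s,p,R=state();print(w2p(w,p+R.apply([[0,0,.0899],[0,0,.0399],[0,0,-.04]])),w2p(w,[[.498,.2108,.064]]))
E
```

```text
t 6.5 pos [0.497  0.2106 0.2195] d cm [-0.09 -0.05  4.95]
tool y yaw 2.3487 z [-2.e-04 -2.e-04 -1.e+00]
turn about tool z -0.0053
[[319.2535444  245.52206975]
 [319.20476214 272.3903103 ]
 [319.05264529 356.17307589]] [[318.60502506 223.55128566]]
```

View pics/w3.png

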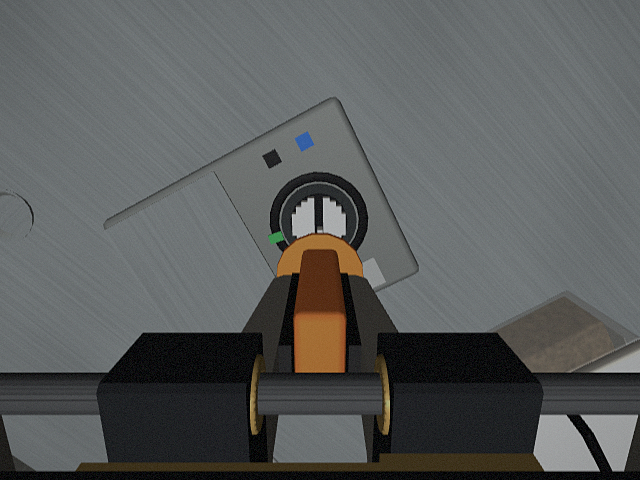

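The slot runs vertically at column ~318.5, and the tool's flange is centred at ~319.5, so they are aligned. Descending.

arm_command --pt "-0.09 -0.05 1 0 0 -0.005" --pt "0 0 2 0 0 0" --pt "0 0 2 0 0 0" --pt "0 0 0.9 0 0 0" --pt "0 0 0.4 0 0 0" --pt "0 0 0 0 0 0" --pt "0 0 0 0 0 0" --pt "0 0 0 0 0 0"

```text
time: 7.22
eef_pos: [0.4986, 0.2115, 0.1574]
eef_rot: [-0.383, 0.924, 0.0, 0.001]
wrist_force: [1.1, -0.1, -0.0]
opening: 0.192
gripper_force: 40.0
```

```bash
python3 - <<'E'
from h import *
go([.498,.2108,.1475],2.354)
print(monitor.observe()['wrist_force'])
E
```

```text
t 7.22 pos [0.4986 0.2115 0.1574] d cm [ 0.1  -0.01  0.99]
tool y yaw 2.3569 z [ 1.3e-03  6.0e-04 -1.0e+00]
turn about tool z 0.0029
[ 1.11706278 -0.09345849 -0.02478967]
```

Lowering into the slot.

arm_command --pt "0 0 0.3 0 0 0" --pt "0 0 0.3 0 0 0" --pt "0 0 0.3 0 0 0" --pt "0 0 0 0 0 0" --pt "0 0 0 0 0 0" --pt "0 0 0 0 0 0"

```text
time: 7.72
eef_pos: [0.498, 0.2113, 0.1476]
eef_rot: [-0.383, 0.924, 0.0, 0.0]
wrist_force: [0.1, 0.5, -0.8]
opening: 0.195
gripper_force: 40.0
```

```bash
python3 - <<'E'
from h import *
go([.498,.2108,.1475],2.354)
print(monitor.observe()['wrist_force'])
E
```

```text
t 7.72 pos [0.498  0.2113 0.1476] d cm [ 0.04 -0.03  0.01]
tool y yaw 2.357 z [-0.  0. -1.]
turn about tool z 0.003
[ 0.05948295  0.47393472 -0.78307077]
```

arm_command --pt "0 0 0 0 0 0.1" --pt "0 0 0 0 0 0.1" --pt "0 0 0 0 0 0.1" --pt "0 0 0 0 0 0.1" --pt "0 0 0 0 0 0.1" --pt "0 0 0 0 0 0.1" --pt "0 0 0 0 0 0.1" --pt "0 0 0 0 0 0.1"

```text
time: 8.38
eef_pos: [0.4983, 0.2109, 0.1477]
eef_rot: [0.009, 1.0, -0.0, 0.0]
wrist_force: [1.5, -2.3, -1.1]
opening: 0.197
gripper_force: 40.0
```

arm_command --pt "0 0 0 0 0 0.1" --pt "0 0 0 0 0 0.1" --pt "0 0 0 0 0 0.1" --pt "0 0 0 0 0 0" --pt "0 0 0 0 0 0" --pt "0 0 0 0 0 0"

```text
time: 8.88
eef_pos: [0.498, 0.2111, 0.1476]
eef_rot: [0.155, 0.988, -0.0, 0.0]
wrist_force: [0.8, -1.6, -0.8]
opening: 0.189
gripper_force: 40.0
```

```bash
python3 - <<'E'
from h import *
go([.498,.2108,.1475],-.425+np.pi/2)
s=monitor.observe();print(s['wrist_force'],s['torque'])
cs=[]
for n,b in(('wrist',70),('top',22),('scene',22)):
    w=camera_params(n);im=camera(n);c=w2p(w,[[.498,.2108,.06]])[0].astype(int);print(n,c)
    q=im[max(0,c[1]-b):c[1]+b,c[0]-b:c[0]+b]
    cs.append(cv2.resize(q,(260,260),interpolation=cv2.INTER_CUBIC))
cv2.imwrite('pics/t1.png',np.hstack(cs)[:,:,::-1])
E
```

```text
t 8.88 pos [0.498  0.2111 0.1476] d cm [-0.   -0.03  0.01]
tool y yaw 1.2603 z [ 1.e-04 -3.e-04 -1.e+00]
turn about tool z 0.1145
[ 0.84250674 -1.60220266 -0.80122444] [-0.56141445 -0.14336876  0.04991853]
wrist [318 246]
top [258 291]
scene [370 180]
```

View pics/t1.png

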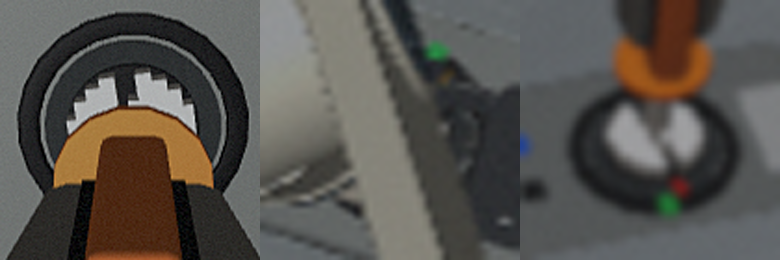

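The red pointer is still a little short of the green mark, at about (680,187) against (668,205) in the combined picture. I'll measure the gap numerically.

```bash
cat >> h.py <<'E'
def resid(ax=(.498,.2108),gy=-.425):
    ax=np.array(ax);w=camera_params('scene');yy,xx=np.mgrid[:480,:640];c=w2p(w,[[*ax,.06]])[0]
    I=np.mean([camera('scene').astype(float) for _ in range(3)],0);R_,G,B=I[...,0],I[...,1],I[...,2]
    near=np.hypot(xx-c[0],yy-c[1])<20
    wr=np.clip(R_-np.maximum(G,B)-30,0,None)*near*(B>G*.75)*(yy>c[1]);wg=np.clip(G-np.maximum(R_,B)-15,0,None)*near
    f=lambda m:np.array([(xx*m).sum(),(yy*m).sum()])/m.sum()
    rp=p2w(w,[f(wr)],.056)[0];gp=p2w(w,[f(wg)],.054)[0]
    b=gp-(ax+.039*np.array([np.cos(gy),np.sin(gy)]));q=rp-b-ax
    print('red',f(wr).round(1),'green',f(wg).round(1),'bias',b.round(4),'ptr r',np.hypot(*q).round(4),'yaw',np.arctan2(q[1],q[0]).round(3),'minus green',(np.arctan2(q[1],q[0])-gy).round(3))
E
python3 - <<'E'
from h import *
resid()
w=camera_params('wrist');I=camera('wrist');c=w2p(w,[[.498,.2108,.064]])[0]
yy,xx=np.mgrid[:480,:640]
# slot dark pixels between white, far end rows
for rr in range(int(c[1])-36,int(c[1])-8,4):
    row=I[rr,int(c[0])-25:int(c[0])+25].min(1);d=''.join('#' if v<110 else '.' for v in row);print(rr,d)
print(c)
E
```

```text
red [374.7 189.1] green [372.6 192.2] bias [-0.0003 -0.0001] ptr r 0.0308 yaw -0.177 minus green 0.248
212 ##################################################
216 ###########################.........##############
220 ########.........###########.................#####
224 #................############.....................
228 #.................###########.....................
232 ..................######..........................
236 ..........##################################......
[318.26572964 248.79829418]
```

arm_command --pt "0 0 0 0 0 0.09" --pt "0 0 0 0 0 0.09" --pt "0 0 0 0 0 0.07" --pt "0 0 0 0 0 0" --pt "0 0 0 0 0 0" --pt "0 0 0 0 0 0"

```text
time: 9.73
eef_pos: [0.4978, 0.2113, 0.1475]
eef_rot: [0.277, 0.961, -0.0, -0.0]
wrist_force: [-0.2, -1.7, 0.1]
opening: 0.192
gripper_force: 40.0
```

```bash
python3 - <<'E'
from h import *
resid()
go([.498,.2108,.2195],1.146-.13)
E
```

```text
red [372.  188.9] green [372.7 192.3] bias [ 0.0002 -0.0002] ptr r 0.0279 yaw -0.424 minus green 0.001
t 9.88 pos [0.4978 0.2112 0.1475] d cm [-0.04 -0.03 -7.2 ]
tool y yaw 1.0083 z [-4.e-04 -0.e+00 -1.e+00]
turn about tool z -0.0077
```

The pointer is on the mark. I'll relieve the contact, lift out and recheck.

arm_command --pt "0 0 0 0 0 -0.05" --pt "0 0 0 0 0 -0.05" --pt "0 0 0 0 0 0" --pt "0 0 -0.5 0 0 0" --pt "0 0 -1 0 0 0" --pt "0 0 -2 0 0 0" --pt "0 0 -2.5 0 0 0" --pt "0 0 -1.2 0 0 0"

```text
time: 10.55
eef_pos: [0.4991, 0.2119, 0.2231]
eef_rot: [0.23, 0.973, 0.001, 0.001]
wrist_force: [0.9, 0.2, -0.4]
opening: 0.194
gripper_force: 40.0
```

arm_command --pt "0 0 0 0 0 -0.1" --pt "0 0 0 0 0 -0.1" --pt "0 0 0 0 0 -0.1" --pt "0 0 0 0 0 -0.1" --pt "0 0 0 0 0 -0.1" --pt "0 0 0 0 0 -0.05" --pt "0 0 0 0 0 0" --pt "0 0 0 0 0 0"

```text
time: 11.22
eef_pos: [0.4982, 0.2114, 0.2204]
eef_rot: [-0.042, 0.999, 0.0, 0.0]
wrist_force: [-0.4, 0.3, -0.6]
opening: 0.191
gripper_force: 40.0
```

```bash
python3 - <<'E'
from h import *
resid()
go([.547,-.1525,.2195],1.661)
E
```

```text
red [372.  188.9] green [372.7 192.3] bias [ 0.0002 -0.0001] ptr r 0.0279 yaw -0.424 minus green 0.001
t 11.37 pos [0.4981 0.2113 0.2199] d cm [ -1.81 -36.66   0.04]
tool y yaw 1.6552 z [ 3.e-04  2.e-04 -1.e+00]
turn about tool z -0.0058
```

arm_command --pt "0 0 0 0 0 -0.006" --pt "-0.2 -4 0 0 0 0" --pt "-0.2 -4 0 0 0 0" --pt "-0.2 -4 0 0 0 0" --pt "-0.2 -4 0 0 0 0" --pt "-0.2 -4 0 0 0 0" --pt "-0.2 -4 0 0 0 0" --pt "-0.2 -4 0 0 0 0"

```text
time: 12.03
eef_pos: [0.5377, -0.0682, 0.2198]
eef_rot: [-0.046, 0.999, 0.0, 0.0]
wrist_force: [0.4, 0.0, -0.6]
opening: 0.192
gripper_force: 40.0
```

arm_command --pt "-0.1 -4 0 0 0 0" --pt "-0.1 -3 0 0 0 0" --pt "-0.1 -1.6 0 0 0 0" --pt "0 0 0 0 0 0" --pt "0 0 0 0 0 0" --pt "0 0 0 0 0 0" --pt "0 0 0 0 0 0"

```text
time: 12.62
eef_pos: [0.5485, -0.1504, 0.2196]
eef_rot: [-0.047, 0.999, 0.0, -0.0]
wrist_force: [0.5, 1.1, 0.3]
opening: 0.188
gripper_force: 40.0
```

```bash
python3 - <<'E'
from h import *
w=camera_params('wrist');im=camera('wrist');cv2.imwrite("pics/w4.png",im[:,:,::-1])
go([.547,-.1525,.165],1.661)
s,p,R=state();print(w2p(w,[p+R.apply([0,0,.0399])]),w2p(w,[[.5467,-.1525,.06]]))
E
```

```text
t 12.67 pos [ 0.5485 -0.1504  0.2196] d cm [ 0.17 -0.2   5.46]
tool y yaw 1.6643 z [-2.e-04  3.e-04 -1.e+00]
turn about tool z 0.0033
[[318.64450338 272.7459527 ]] [[316.62706646 219.30052989]]
```

View pics/w4.png

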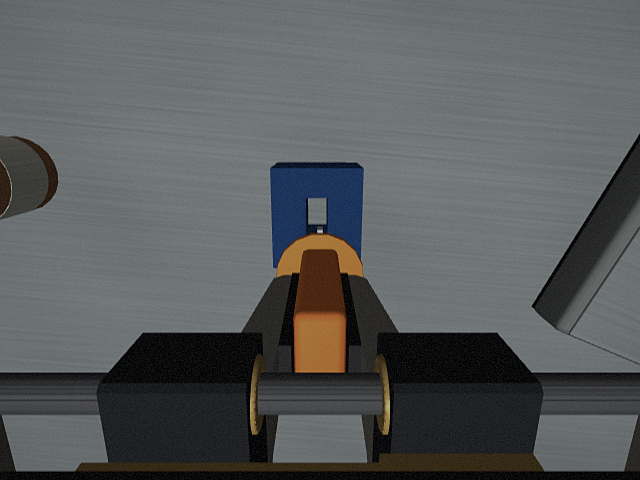

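The well is centred at column ~317 and the flange at ~319.5, which matches the computed 2 mm correction. Lowering the tool in.

arm_command --pt "0.17 -0.2 0.5 0 0 0.003" --pt "0 0 2 0 0 0" --pt "0 0 2 0 0 0" --pt "0 0 1.5 0 0 0" --pt "0 0 0.3 0 0 0" --pt "0 0 0 0 0 0" --pt "0 0 0 0 0 0"

```text
time: 13.25
eef_pos: [0.5474, -0.1536, 0.1571]
eef_rot: [-0.045, 0.999, -0.0, 0.0]
wrist_force: [1.1, -0.7, -0.2]
opening: 0.194
gripper_force: 40.0
```

```bash
python3 - <<'E'
from h import *
go([.547,-.1528,.1005],1.661)
print(monitor.observe()['wrist_force'])
E
```

```text
t 13.25 pos [ 0.5474 -0.1536  0.1571] d cm [0.04 0.08 5.66]
tool y yaw 1.6604 z [ 3.e-04 -1.e-04 -1.e+00]
turn about tool z -0.0006
[ 1.10092257 -0.73279827 -0.1967196 ]
```

arm_command --pt "0 0.05 1 0 0 0" --pt "0 0 1.2 0 0 0" --pt "0 0 1.2 0 0 0" --pt "0 0 1.2 0 0 0" --pt "0 0 0.7 0 0 0" --pt "0 0 0.3 0 0 0" --pt "0 0 0 0 0 0" --pt "0 0 0 0 0 0"

```text
time: 13.92
eef_pos: [0.5469, -0.1533, 0.1001]
eef_rot: [-0.045, 0.999, 0.0, -0.0]
wrist_force: [0.2, 0.4, -0.5]
opening: 0.193
gripper_force: 40.0
```

```bash
python3 - <<'E'
from h import *
go([.547,-.1528,.1],1.661)
print(monitor.observe()['wrist_force'])
E
```

```text
t 13.92 pos [ 0.5469 -0.1533  0.1001] d cm [-0.01  0.05  0.01]
tool y yaw 1.6599 z [-5.e-04  2.e-04 -1.e+00]
turn about tool z -0.0011
[ 0.24504367  0.37299391 -0.54484741]
```

Seated height is reached. I'll release and withdraw straight up.

arm_command --pt "0 0 0 0 0 0" --pt "0 0 0 0 0 0" --pt "0 0 0 0 0 0" --pt "0 0 0 0 0 0" --pt "0 0 0 0 0 0" --pt "0 0 0 0 0 0" --pt "0 0 0 0 0 0" --pt "0 0 0 0 0 0" --jaw 5.5

```text
time: 14.58
eef_pos: [0.5471, -0.1533, 0.1006]
eef_rot: [-0.045, 0.999, -0.0, 0.0]
wrist_force: [-0.0, -0.1, 0.2]
opening: 0.598
gripper_force: 0.0
```

arm_command --pt "0 0 -1 0 0 0" --pt "0 0 -2.5 0 0 0" --pt "0 0 -3.5 0 0 0" --pt "0 0 -3.5 0 0 0" --pt "0 0 -3.5 0 0 0" --pt "0 0 -3 0 0 0" --pt "2.4 0 -1 0 0 0" --pt "0 0 0 0 0 0"

```text
time: 15.25
eef_pos: [0.5222, -0.1559, 0.2846]
eef_rot: [-0.045, 0.999, -0.001, 0.002]
wrist_force: [0.6, 0.6, -1.2]
opening: 0.598
gripper_force: 0.0
```

arm_command --pt "0 0 0 0 0 0" --pt "0 0 0 0 0 0" --pt "0 0 0 0 0 0"

```text
time: 15.5
eef_pos: [0.5232, -0.1552, 0.2797]
eef_rot: [-0.045, 0.999, 0.0, -0.001]
wrist_force: [-0.3, 0.7, -0.1]
opening: 0.598
gripper_force: 0.0
```

```bash
python3 - <<'E'
from h import *
resid()
w=camera_params('wrist');im=camera('wrist');cv2.imwrite("pics/w5.png",im[120:360,170:470,::-1])
print(w2p(w,[[.5467,-.1525,.065],[.5467,-.1525,.14]])-[170,120])
E
```

```text
red [372.  188.9] green [372.7 192.3] bias [ 0.0002 -0.0001] ptr r 0.0279 yaw -0.422 minus green 0.003
[[149.59865278 112.49440587]
 [149.64270288 136.3813853 ]]
```

View pics/w5.png

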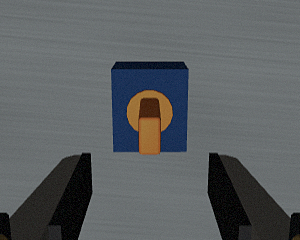

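The tool stands upright in the well, with its flange at (150,112) as predicted and the gripper clear of it. The pointer is on the mark, so I'm handing in.

```bash
python3 -c "
from plant import r;print(r.job_done())"
```

```text
the job is handed in; nothing more can be done
None
```

The job is handed in (no verdict was returned): the last camera check put the red pointer within about 0.003 rad of the green mark, the tool is back upright in its stand, and the tub, jar and spoon were not touched.

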